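# Take the ball tray out of the carton and hold it level over the light pad

## Task

Swing both flaps of the small carton well back past upright, one after the other or together, then lift out the tray by its handle with the loose steel ball staying in the tray's shallow pocket all the way. Carry it over the middle of the flat light pad and finish while still holding it there, level and still, with its underside about 10 cm above the pad and touching nothing but the gripper; leave the small balance weight, beaker and petri dish where they are.

Things in the scene. Friction and masses are not known exactly. Their poses are not given: they have to be found in the camera images.
- carton: Open-topped cardboard carton fixed to the worktop, outside 164 mm (its x) by 158 mm (its y) by 80 mm high, walls and floor 4 mm thick. Origin at the centre of its underside, z up. Its two short-reaching flaps are hinged along the top edges of its +y and -y walls (hinge lines along x, at y = +77 and -77 mm, z = 80 mm). The front and back (x) flaps are already folded down outside. The tray stands inside.
- flap_left (a joint): Angle of the flap on the carton's +y wall, rad: 0 closed (flat, reaching 60 mm towards the middle), 1.57 upright, 2.5 folded back as far as it goes. The flap is a 154 x 60 x 4 mm board; it starts ajar (about 0.65 to 1.0), turns with a slight friction (about 0.03 N m) and stays where it is left. Pushing its free edge outward from inside the gap between the flaps opens it.
- flap_right (a joint): The same for the flap on the carton's -y wall: 0 closed, 1.57 upright, 2.5 folded back as far as it goes.
- flap_left_edge (a point): Middle of the free edge of the +y flap.
- flap_right_edge (a point): Middle of the free edge of the -y flap.
- tray: Loose bare metal tray, about 0.2 kg. Base plate 100 mm (its x) by 66 mm (its y), 4 mm thick; origin at the centre of its underside, z up. A round ring rim in the middle, inner diameter 56 mm, 5 mm high, makes the ball's pocket. A bail handle spans it along x on two 16 mm wide uprights at x = +-47 mm, tops at z = 68 mm.
- handle (a point): Middle of the tray's handle bar, 62 mm above the tray's underside. The bar runs along the tray's x; its black grip here is 54 mm long, 12 mm thick (tray's y) and 14 mm high. Below it there is 26 mm of free space down to the top of the ball.
- pocket (a point): Centre of the tray's pocket, 16.5 mm above the tray's underside: where the ball's centre is when it lies in the middle of the pocket.
- ball_center (a point): Centre of the loose steel ball, 25 mm diameter, 64 g, which rolls freely in the tray's pocket; its centre can wander about 18 mm from the pocket's centre and jumps the rim if the tray is jerked or tipped steeply.
- light_pad: Flat light pad fixed on the worktop, 150 mm (its x) by 130 mm (its y), metal frame with a white face; top at z = 10.5 mm. Origin at the centre of its underside, z up.
- weight: Small brass-coloured balance weight with a knob, 19 mm across, 22 mm high, a bystander standing on the worktop; origin at the centre of its underside.
- beaker: Clear empty beaker, 64 mm across, 78 mm high, a bystander; origin at the centre of its underside.
- petri_dish: Closed petri dish, 61 mm across, 14 mm high, a bystander; origin at the centre of its underside.

How it is judged:
On the way, in this order (a step that is already met when the one before it is completed fails the run):
1. both carton flaps are folded back past upright (over 1.75 rad) (value of joint each of flap_left, flap_right above 1.75 rad), for 0.2 s.
2. the tray, gripped by the fingers, is lifted clear of the carton with the ball in its pocket (z of tray in the frame of carton above 0.09 m and contact force between tray and the fingers above 0.5 N and distance between ball_center and pocket below 0.026 m), for 0.2 s.
At the end, for the whole second after the job is handed in: The fingers hold the tray still (under 30 mm/s, 0.2 rad/s), level within 0.1 rad, underside 50 to 150 mm above the light pad's top, centre within 30 mm of the pad's centre seen from above, touching neither pad nor carton, ball in its pocket (within 26 mm of the pocket's centre) (z of tray in the frame of light_pad between 0.0605 and 0.1605 m and horizontal distance between tray and light_pad below 0.03 m and angle between tray's own z axis and vertical below 0.1 rad and linear speed of tray below 0.03 m/s and angular speed of tray below 0.2 rad/s and contact force between tray and the fingers above 0.5 N and contact force between tray and light_pad below 0.1 N and contact force between tray and carton below 0.1 N and distance between ball_center and pocket below 0.026 m); the arm keeps its last pose, push and grip.
It fails at once if the ball leaves the tray's pocket (distance between ball_center and pocket above 0.03 m).
It fails at once if a bystander (weight, beaker, petri dish) is pushed more than 30 mm or knocked over (distance of any of weight, beaker, petri_dish from where it was at the start of the episode above 0.03 m or angle between any of weight, beaker, petri_dish's own z axis and vertical above 0.5 rad).
It also fails if it takes over 61 s, if anything falls off the work surface, if the arm or the gripper's body presses on something with over 40 N, if the wrist force passes 120 N, or if a joint passes its speed limit or range.

## Robot

A 7-joint arm with a two-finger parallel gripper is mounted at the origin on a cart in front of the work surface, level with it; the furniture and walls round the work are solid. World frame = base frame: x ahead of the robot, y to its left, z up, the work surface at z = 0. Lengths are in m, angles in rad, forces in N, time in s.
With the tool pointing down it reaches from about 0.4 to 0.875 m from the base axis. Payload 19.3 kg.
Tool frame: the origin (TCP) lies on the mounting face of the last link; the fingertips stand 173 mm ahead of it and the grasp point (between the pads) lies 155 mm ahead of it (bot.grip_point_offset is the distance from the TCP to the grasp point, in m); z points along the fingers, y is the line along which they close (so a half turn about z gives the same grasp; the last joint's range is limited). The gripper opens to 85 mm and grips with 20 to 120 N. Pads are 22 mm wide; open, the fingers measure 114 mm over their backs; the gripper's body (76 mm by 85 mm) begins 54 mm behind the grasp point. The pads swing forward as they close: fully open they stand 13 mm farther back than shut.
Start: joints at [-1.277, 0.521, -0.036, 1.599, 0.021, 1.021, -0.113], TCP at [0.222, 0.584, 0.405] pointing down, gripper open.
Joint ranges: [-2.91, 2.91], [-0.3, 2.13], [-1.5, 1.42], [0.17, 2.43], [-1.26, 4.41], [0.16, 1.93], [-2.52, 2.52]. Speed limits (rad/s): [1.89, 1.89, 2.39, 2.39, 3.01, 3.01, 3.01].

## Interface

Orientations are given as [roll, pitch, yaw] about the fixed x, y, z axes, in that order (R = Rz(yaw) Ry(pitch) Rx(roll)).
In Python, from workcell import bot gives the robot as it stands.
- The arm moves only by the tool arm_command, never from a script. Its argument "deltas" is a list of rows, each a list of 3 entries, a list of its own where there are three numbers: the shift along the tool's x, y, z in cm, then the turn, a rotation vector about the tool's x, y, z in rad, then the finger opening in cm, from 0 to 8.54. In form: [[[tx, ty, tz], [rx, ry, rz], claw], ...]. A call has 1 to 20 rows; each row shifts and turns the commanded pose from where the row before left it, along the tool's axes as they then stand; what a row does not reach is not made up. A row lasts 1/10 s, in which the tool goes at most 50 mm and 8.59 degrees, less where a joint would pass 70% of its speed; a pose out of reach is approached as far as the arm can. A call with a gripper value outside its range is refused whole. The fingers move at their own pace and stop on an object; "newtons" is the grip in N (left out, the last holds). Time passes only in rows, so rows that do not move let the fingers close. It gives the time, the measured TCP pose, the force, the opening and the grip force at its end, in the units of the state.
- bot.observe(): the state, without advancing time (a new reading comes with each control period).
- bot.grab_frame(name): name is "side" or "top" or "wrist"; returns a dict with "frame" (480x640x3 uint8, red, green, blue), "K" (3x3 intrinsics, pixels), "rvec" (rotation vector, rad) and "tvec" (3), from world to camera coordinates, as OpenCV has them; the wrist camera has in their place "T_tool_cam" (4x4, takes a point from camera to tool coordinates, whose origin is the TCP and whose axes are the flange's). Camera axes: x right, y down, z forward; pixel columns grow to the right and rows downward; lengths in m; the calibration is good to about 2 mm. A picture is of the moment at which its call begins: read the wrist's pose just before it. There is no depth.
- bot.job_done(): hands the job in; it is judged then, once.
Trained networks look in a picture, given as the dict that the camera call returned (one of the last four; its "shot" number tells which), for a name from the list of things; names that differ only in an ending like _2 or _b are one class to them, and where a whole thing is asked for, a point or a joint stands for the part that bears it (a point fixed in the world has none). Each returns a list of dicts, best first, with "p" (0 to 1); they miss things now and then, are a little off and sometimes report something else, mostly with a low value. They report only what shows in the picture. A call takes as long as a camera call.
- bot.find_in(name, picture): "rect" ([left, top, width, height] in pixels, round what is visible of it).
- bot.mark_of(name, picture): "at" ([column, row] in pixels: a listed point, or the origin of a listed thing).
The state is a dict: "clock": time; "qpos": joint angles; "qd": joint speeds; "joint_efforts": joint torques, N m; "position": TCP position; "tool_rot": TCP orientation; "force": force on the tool from outside, world axes, zero at the start; "moment": the same for the moment, N m; "grip_width": finger opening in m; "finger_force": force on a finger pad.
Only numpy, scipy, OpenCV 4.12 (cv2) and the standard library are available. Lean on these libraries where they do the work, as an engineer would, in place of code of your own. Each camera call takes 0.05 s, during which the arm holds its last target. There are 200 camera calls.

## Working session

There is one attempt and no reset: what is moved stays moved. The work goes in short steps, Python scripts to look and compute and a tool call to move; the robot and the scene stay as the last step left them, time stands still between calls to the robot, and variables do not carry over. Pictures are saved under pics/ and viewed, at most 10 in all, crops included, and the job is handed in when it is done.

Besides the shell and the picture viewer there is one more tool, called after ">>>" in YAML: its name, and indented under it one key for each argument. arm_command: Moves the arm, as the interface text tells. Its arguments: {"type":"object","properties":{"deltas":{"type":"array","items":{"type":"array"}},"newtons":{"type":"number"}},"required":["deltas"]}

```bash
mkdir -p pics; cat > h.py <<'E'
from workcell import bot
import numpy as np, cv2
from scipy.spatial.transform import Rotation as R
def cam(p, s=None):
    if 'rvec' in p:
        Rm=cv2.Rodrigues(np.array(p['rvec'],float))[0]; t=np.array(p['tvec'],float).ravel()
        return Rm.T, -Rm.T@t
    T=np.array(p['T_tool_cam']); Rt=R.from_euler('xyz',s['tool_rot']).as_matrix()
    return Rt@T[:3,:3], Rt@T[:3,3]+np.array(s['position'])
def ray(p,px,s=None):
    A,c=cam(p,s); d=A@np.linalg.inv(np.array(p['K']))@np.array([px[0],px[1],1.]); return c,d/np.linalg.norm(d)
def onz(p,px,z,s=None):
    c,d=ray(p,px,s); return c+d*(z-c[2])/d[2]
def proj(p,X,s=None):
    A,c=cam(p,s); x=np.array(p['K'])@(A.T@(np.array(X)-c)); return x[:2]/x[2]
def tri(rs):
    M=np.zeros((3,3));b=np.zeros(3)
    for c,d in rs:
        P=np.eye(3)-np.outer(d,d);M+=P;b+=P@c
    X=np.linalg.solve(M,b); return X,[float(np.linalg.norm((np.eye(3)-np.outer(d,d))@(X-c)))for c,d in rs]
def save(p,n): cv2.imwrite('pics/'+n,cv2.cvtColor(p['frame'],cv2.COLOR_RGB2BGR))
E
cat > look.py <<'E'
from h import *
np.set_printoptions(precision=3,suppress=True)
s=bot.observe(); print(s['clock'],s['position'],s['tool_rot'],s['grip_width'])
P={n:bot.grab_frame(n) for n in('top','side')}
for n in P: save(P[n],n+'0.png'); print(n,cam(P[n])[1])
for nm in ['carton','flap_left_edge','flap_right_edge','tray','handle','pocket','ball_center','light_pad','weight','beaker','petri_dish']:
    o=[]
    rs=[]
    for n in P:
        m=bot.mark_of(nm,P[n])[:2]; o.append((n,[(np.round(q['at']).tolist(),round(q['p'],2)) for q in m]))
        if m: rs.append(ray(P[n],m[0]['at']))
    print(nm,o, *(tri(rs) if len(rs)==2 else []))
    if nm in('carton','light_pad','weight','beaker','petri_dish'):
        for n in P:
            m=bot.mark_of(nm,P[n])
            if m: print('   z0',n,onz(P[n],m[0]['at'],0))
E
python3 look.py
```

```text
0.0 [0.222 0.584 0.404] [-3.141  0.     2.778] 0.08530926148623019
top [ 0.489 -0.055  1.067]
side [0.486 0.802 0.452]
carton [('top', [([221.0, 237.0], 0.87)]), ('side', [([319.0, 342.0], 0.92)])] [ 0.56   0.168 -0.005] [0.003247019998918066, 0.003247019998917892]
   z0 top [0.563 0.167 0.   ]
   z0 side [ 0.556  0.174 -0.   ]
flap_left_edge [('top', [([188.0, 233.0], 0.72)]), ('side', [([315.0, 285.0], 0.65)])] [0.56  0.209 0.127] [0.0010718354503883747, 0.001071835450388249]
flap_right_edge [('top', [([225.0, 233.0], 0.64)]), ('side', [([324.0, 264.0], 0.81)])] [0.558 0.132 0.126] [0.004429834577062614, 0.004429834577062606]
tray [('top', [([223.0, 244.0], 0.57)]), ('side', [])]
handle [('top', []), ('side', [])]
pocket [('top', [([218.0, 244.0], 0.71), ([222.0, 242.0], 0.36)]), ('side', [])]
ball_center [('top', [([223.0, 242.0], 0.54), ([188.0, 235.0], 0.4)]), ('side', [])]
light_pad [('top', [([383.0, 284.0], 0.63)]), ('side', [([372.0, 252.0], 0.76)])] [ 0.467 -0.219 -0.003] [0.0031353619718421932, 0.0031353619718422314]
   z0 top [ 0.464 -0.218  0.   ]
   z0 side [ 0.47  -0.211  0.   ]
weight [('top', [([456.0, 304.0], 0.65), ([294.0, 291.0], 0.38)]), ('side', [([386.0, 295.0], 0.5)])] [ 0.408 -0.473 -0.268] [0.0055314059019258175, 0.005531405901925554]
   z0 top [ 0.42  -0.389  0.   ]
   z0 side [0.44  0.002 0.   ]
beaker [('top', [([292.0, 288.0], 0.52)]), ('side', [([388.0, 229.0], 0.71), ([280.0, 243.0], 0.56)])] [ 0.449 -0.01   0.14 ] [0.004347365625483026, 0.0043473656254829915]
   z0 top [ 0.448 -0.004  0.   ]
   z0 side [ 0.426 -0.376 -0.   ]
petri_dish [('top', [([458.0, 307.0], 0.75), ([293.0, 287.0], 0.28)]), ('side', [([388.0, 227.0], 0.46)])] [ 0.42  -0.394 -0.002] [0.0050808244741679, 0.005080824474167908]
   z0 top [ 0.415 -0.394  0.   ]
   z0 side [ 0.425 -0.389  0.   ]
```

```bash
python3 -c "
import cv2
a=cv2.imread('pics/top0.png');cv2.imwrite('pics/t1.png',cv2.resize(a[160:340,130:370],None,fx=3.3,fy=3.3,interpolation=2))"
```

```text
(no output)
```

View pics/t1.png

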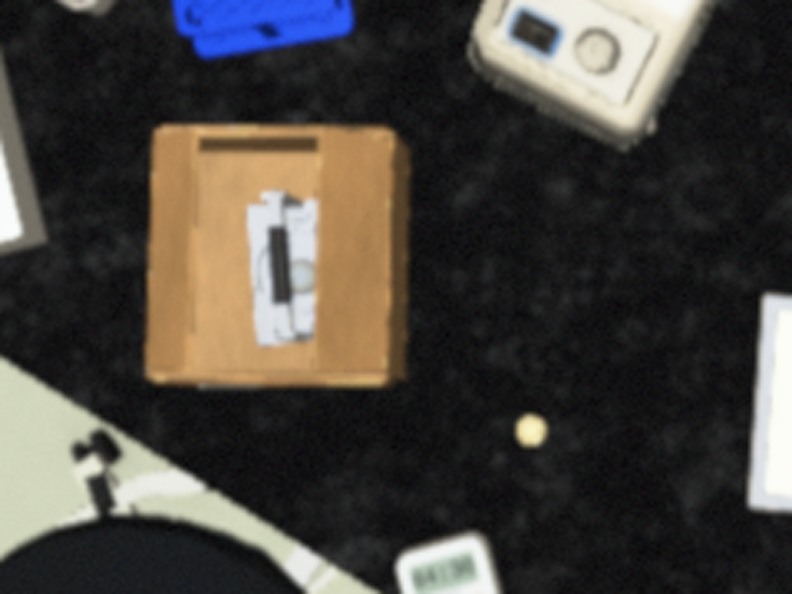

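View pics/side0.png

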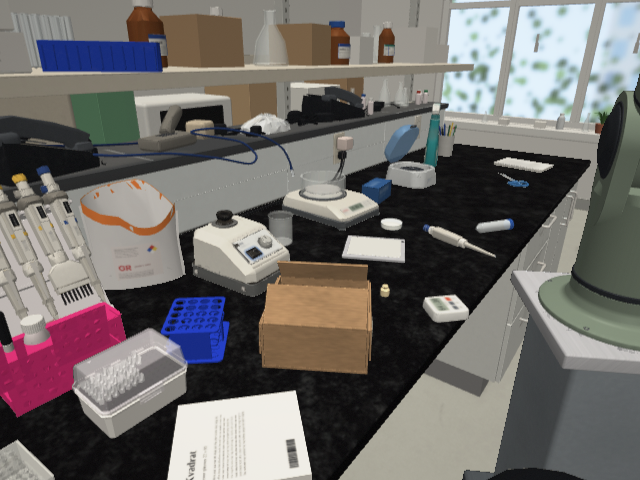

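The top view crop shows the carton nearly axis-aligned at crop (150–408, 125–385). The black handle runs from (275,225) to (285,303), so it is slightly yawed, and the ball is at (302,275). The weight is at (531,430). In the side view the beaker is at (280,228), beyond the carton, the pad is at (374,249) and the petri dish at (391,224). I'll move above the carton with the fingers closing.

>>> arm_command:
  deltas:
    - [[0,0,0],[0,0,-0.12],0]
    - [[0,0,0],[0,0,-0.12],0]
    - [[0,0,0],[0,0,-0.12],0]
    - [[-2.25,-2.77,0],[0,0,0],0]
    - [[-2.25,-2.77,0],[0,0,0],0]
    - [[-2.25,-2.77,0],[0,0,0],0]
    - [[-2.25,-2.77,0],[0,0,0],0]
    - [[-2.25,-2.77,0],[0,0,0],0]
    - [[-2.25,-2.77,0],[0,0,0],0]
    - [[-2.25,-2.77,0],[0,0,0],0]
    - [[-2.25,-2.77,0],[0,0,0],0]
    - [[-2.25,-2.77,0],[0,0,0],0]
    - [[-2.25,-2.77,0],[0,0,0],0]
    - [[-2.25,-2.77,0],[0,0,0],0]
    - [[-2.25,-2.77,0],[0,0,0],0]
    - [[-2.25,-2.77,0],[0,0,0],0]
    - [[-2.25,-2.77,0],[0,0,0],0]
    - [[-2.25,-2.77,0],[0,0,0],0]
    - [[0,0,0],[0,0,0],0]
    - [[0,0,0],[0,0,0],0]

```text
clock: 3.7
position: [0.5585, 0.1669, 0.4046]
tool_rot: [3.142, -0.0, 3.136]
force: [-0.7, 0.3, -0.4]
grip_width: 0.0003
finger_force: 0.0
```

```bash
cat > look2.py <<'E'
from h import *
np.set_printoptions(precision=3,suppress=True)
s=bot.observe(); print(s['clock'],s['position'],s['tool_rot'],s['grip_width'])
P={'wrist':bot.grab_frame('wrist'),'side':bot.grab_frame('side')}
W=P['wrist']; save(W,'w1.png')
Z={'carton':0,'flap_left_edge':.127,'flap_right_edge':.127,'tray':.004,'handle':.066,'pocket':.0205,'ball_center':.0205,'light_pad':0,'weight':0,'beaker':0}
for nm in Z:
    for n in P:
        for q in bot.mark_of(nm,P[n])[:2]: print(nm,n,np.round(q['at']),round(q['p'],2),onz(P[n],q['at'],Z[nm],s))
print('handle guess proj',proj(W,[.56,.175,.066],s), onz(P['side'],[280,243],0),onz(P['side'],[281,245],0))
E
python3 look2.py
```

```text
3.7 [0.558 0.167 0.405] [ 3.142 -0.     3.136] 0.0002660500252816008
carton side [320. 339.] 0.9 [0.556 0.167 0.   ]
flap_left_edge wrist [391. 238.] 0.88 [0.557 0.211 0.127]
flap_left_edge side [319. 285.] 0.97 [0.553 0.209 0.127]
flap_right_edge wrist [261. 242.] 0.85 [0.559 0.129 0.127]
flap_right_edge side [322. 260.] 0.55 [0.559 0.121 0.127]
tray wrist [321. 199.] 0.71 [0.553 0.167 0.004]
handle wrist [319. 210.] 0.72 [0.551 0.166 0.066]
handle wrist [314. 193.] 0.54 [0.538 0.162 0.066]
pocket wrist [320. 203.] 0.82 [0.554 0.166 0.021]
ball_center wrist [312. 195.] 0.73 [0.547 0.159 0.021]
ball_center wrist [321. 200.] 0.19 [0.551 0.167 0.021]
ball_center side [324. 264.] 0.21 [ 0.576 -0.082  0.021]
light_pad side [376. 252.] 0.87 [ 0.46  -0.211 -0.   ]
weight wrist [313. 195.] 0.65 [0.55 0.16 0.  ]
weight wrist [121.  73.] 0.56 [ 0.445 -0.002  0.   ]
beaker side [283. 244.] 0.86 [ 0.697 -0.231  0.   ]
handle guess proj [331.543 221.372] [ 0.705 -0.234  0.   ] [ 0.7   -0.222 -0.   ]
```

View pics/w1.png

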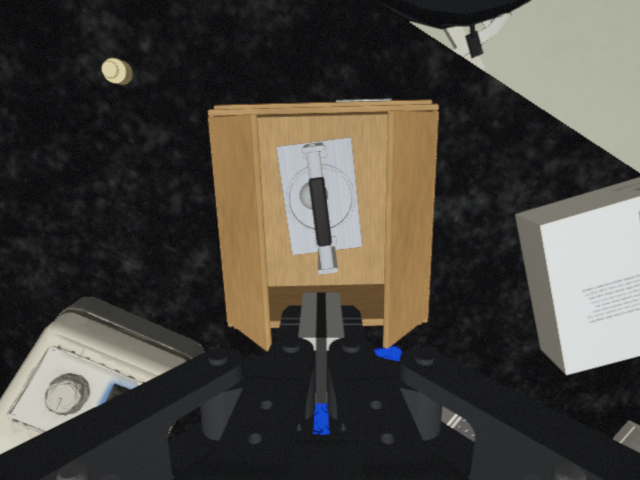

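The wrist view shows the tray at (320,195), with the handle grip from (315,178) to (323,246), i.e. a yaw of about +0.11. The ball is at (312,195) and the flap edges are at columns 261 and 391. I'll descend between the flaps and sweep left.

>>> arm_command:
  deltas:
    - [[0,0,2.2],[0,0,0],0]
    - [[0,0,2.2],[0,0,0],0]
    - [[0,0,2.2],[0,0,0],0]
    - [[0,0,2.2],[0,0,0],0]
    - [[0,0,2.2],[0,0,0],0]
    - [[0,0,2.2],[0,0,0],0]
    - [[0,0,0],[0,0,0],0]
    - [[0,1,0],[0,0,0],0]
    - [[0,1,0],[0,0,0],0]
    - [[0,1,0],[0,0,0],0]
    - [[0,1,0],[0,0,0],0]
    - [[0,1,0],[0,0,0],0]
    - [[0,1,0],[0,0,0],0]
    - [[0,1,0],[0,0,0],0]
    - [[0,1,0],[0,0,0],0]
    - [[0,0,0],[0,0,0],0]
    - [[0,0,0],[0,0,0],0]

```text
clock: 6.5
position: [0.5585, 0.2476, 0.2725]
tool_rot: [-3.141, -0.0, 3.138]
force: [-0.5, -1.0, -0.0]
grip_width: 0.0002
finger_force: 0.0
```

>>> arm_command:
  deltas:
    - [[0,-2,0],[0,0,0],0]
    - [[0,-2,0],[0,0,0],0]
    - [[0,-2,0],[0,0,0],0]
    - [[0,-2,0],[0,0,0],0]
    - [[0,-1,0],[0,0,0],0]
    - [[0,-1,0],[0,0,0],0]
    - [[0,-1,0],[0,0,0],0]
    - [[0,-1,0],[0,0,0],0]
    - [[0,-1,0],[0,0,0],0]
    - [[0,-1,0],[0,0,0],0]
    - [[0,-1,0],[0,0,0],0]
    - [[0,-1,0],[0,0,0],0]
    - [[0,0,0],[0,0,0],0]
    - [[0,0,0],[0,0,0],0]

```text
clock: 7.9
position: [0.5579, 0.0871, 0.2724]
tool_rot: [-3.141, -0.001, 3.137]
force: [0.2, 0.2, -0.7]
grip_width: 0.0002
finger_force: 0.0
```

>>> arm_command:
  deltas:
    - [[0,2,0],[0,0,0],0]
    - [[0,2,0],[0,0,0],0]
    - [[0,2,0],[0,0,0],0]
    - [[0,2,0],[0,0,0],0]
    - [[0,0,-3],[0,0,-0.115],8.5]
    - [[0,0,-3],[0,0,0],8.5]
    - [[0,0,-3],[0,0,0],8.5]
    - [[0,0,-3],[0,0,0],8.5]
    - [[0,0,0],[0,0,0],8.5]
    - [[0,0,0],[0,0,0],8.5]

```text
clock: 8.9
position: [0.5582, 0.1677, 0.3928]
tool_rot: [3.141, 0.001, -3.03]
force: [0.3, -1.0, 0.1]
grip_width: 0.0846
finger_force: 0.0
```

```bash
cat > look3.py <<'E'
from h import *
np.set_printoptions(precision=3,suppress=True)
s=bot.observe(); print(s['clock'],s['position'],s['tool_rot'],s['grip_width'])
P={'wrist':bot.grab_frame('wrist'),'side':bot.grab_frame('side'),'top':bot.grab_frame('top')}
save(P['wrist'],'w2.png'); save(P['side'],'s2.png')
for nm in ('flap_left_edge','flap_right_edge'):
    b={n:bot.mark_of(nm,P[n])[:1] for n in P}
    rs=[ray(P[n],b[n][0]['at'],s) for n in P if b[n]]
    print(nm,[(n,np.round(b[n][0]['at']),round(b[n][0]['p'],2)) for n in P if b[n]],*(tri(rs) if len(rs)>1 else []))
for nm,z in {'handle':.066,'ball_center':.0205,'pocket':.0205}.items():
    for q in bot.mark_of(nm,P['wrist'])[:2]: print(nm,np.round(q['at']),round(q['p'],2),onz(P['wrist'],q['at'],z,s))
a=P['wrist']['frame'];b=P['side']['frame'][200:400,200:440]
cv2.imwrite('pics/c2.png',np.hstack([cv2.resize(a[60:360,160:480],(400,375)),cv2.resize(b,(400,375))])[:,:,::-1])
E
python3 look3.py
```

```text
8.9 [0.558 0.168 0.393] [ 3.141  0.001 -3.03 ] 0.08462513728575911
flap_left_edge [('wrist', array([510., 263.]), 0.72), ('side', array([314., 306.]), 0.6)] [0.553 0.279 0.133] [0.0016217864428945278, 0.0016217864428945696]
flap_right_edge [('wrist', array([128., 231.]), 0.71), ('side', array([327., 245.]), 0.98), ('top', array([263., 235.]), 0.95)] [0.56  0.053 0.128] [0.002004231013991673, 0.0033742349391047096, 0.0014704245540124396]
handle [322. 210.] 0.96 [0.549 0.167 0.066]
ball_center [315. 196.] 0.81 [0.546 0.161 0.021]
pocket [323. 202.] 0.95 [0.551 0.168 0.021]
```

View pics/c2.png

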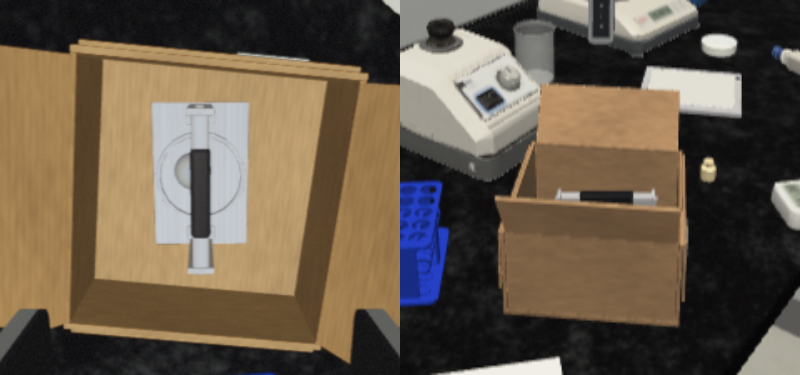

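Both flaps are folded back to about 2.1–2.2 rad. The handle is aligned with the tool and the ball is in the ring. Next I'll descend and grip.

>>> arm_command:
  deltas:
    - [[0.9,0,1.2],[0,0,0],6]
    - [[0,0,2],[0,0,0],6]
    - [[0,0,2],[0,0,0],6]
    - [[0,0,2],[0,0,0],6]
    - [[0,0,2],[0,0,0],6]
    - [[0,0,2],[0,0,0],6]
    - [[0,0,2],[0,0,0],6]
    - [[0,0,1],[0,0,0],6]
    - [[0,0,1],[0,0,0],6]
    - [[0,0,1],[0,0,0],6]
    - [[0,0,0.5],[0,0,0],6]
    - [[0,0,0.5],[0,0,0],6]
    - [[0,0,0],[0,0,0],6]
    - [[0,0,0],[0,0,0],6]
  newtons: 40

```text
clock: 10.9
position: [0.5495, 0.1663, 0.221]
tool_rot: [3.142, 0.0, -3.03]
force: [0.3, 0.6, 0.5]
grip_width: 0.0603
finger_force: 0.0
```

>>> arm_command:
  deltas:
    - [[0,0,0],[0,0,0],5]
    - [[0,0,0],[0,0,0],4]
    - [[0,0,0],[0,0,0],3]
    - [[0,0,0],[0,0,0],2.5]
    - [[0,0,0],[0,0,0],2]
    - [[0,0,0],[0,0,0],1.7]
    - [[0,0,0],[0,0,0],1.5]
    - [[0,0,0],[0,0,0],1.3]
    - [[0,0,0],[0,0,0],1.1]
    - [[0,0,0],[0,0,0],0.8]
    - [[0,0,0],[0,0,0],0.5]
    - [[0,0,0],[0,0,0],0.5]
    - [[0,0,0],[0,0,0],0.5]
    - [[0,0,0],[0,0,0],0.5]

```text
clock: 12.3
position: [0.5494, 0.1663, 0.2207]
tool_rot: [-3.142, 0.0, -3.031]
force: [-0.1, -0.6, 2.5]
grip_width: 0.0116
finger_force: 39.1
```

```bash
cat > look4.py <<'E'
from h import *
np.set_printoptions(precision=3,suppress=True)
s=bot.observe(); print(s['clock'],s['position'],s['tool_rot'],s['grip_width'],s['finger_force'])
P={'wrist':bot.grab_frame('wrist')}
for nm in ('handle','ball_center','pocket'):
    for q in bot.mark_of(nm,P['wrist'])[:2]: print(nm,np.round(q['at']),round(q['p'],2),onz(P['wrist'],q['at'],s['position'][2]-.2005,s))
import sys
save(P['wrist'],sys.argv[1])
E
python3 look4.py w3.png
```

```text
12.3 [0.549 0.166 0.221] [-3.142  0.    -3.031] 0.011568194421392494 39.107905626297
handle [322. 340.] 0.8 [0.575 0.17  0.02 ]
ball_center [308. 280.] 0.6 [0.546 0.16  0.02 ]
```

View pics/w3.png

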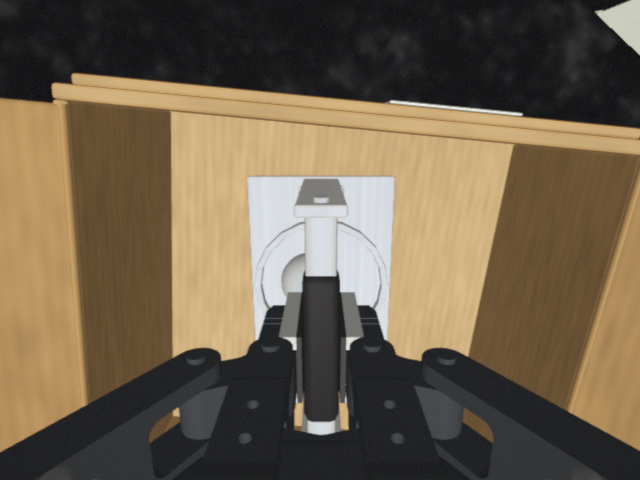

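The handle is held in the middle between the pads at 39 N, with the ball at (305,275) inside the ring. I'll lift with smooth ramps.

>>> arm_command:
  deltas:
    - [[0,0,-0.1],[0,0,0],0.5]
    - [[0,0,-0.3],[0,0,0],0.5]
    - [[0,0,-0.5],[0,0,0],0.5]
    - [[0,0,-0.7],[0,0,0],0.5]
    - [[0,0,-0.9],[0,0,0],0.5]
    - [[0,0,-1],[0,0,0],0.5]
    - [[0,0,-1.1],[0,0,0],0.5]
    - [[0,0,-1.2],[0,0,0],0.5]
    - [[0,0,-1.3],[0,0,0],0.5]
    - [[0,0,-1.3],[0,0,0],0.5]
    - [[0,0,-1.2],[0,0,0],0.5]
    - [[0,0,-1.1],[0,0,0],0.5]
    - [[0,0,-1],[0,0,0],0.5]
    - [[0,0,-0.9],[0,0,0],0.5]
    - [[0,0,-0.7],[0,0,0],0.5]
    - [[0,0,-0.5],[0,0,0],0.5]
    - [[0,0,-0.4],[0,0,0],0.5]
    - [[0,0,-0.2],[0,0,0],0.5]
    - [[0,0,-0.1],[0,0,0],0.5]
    - [[0,0,0],[0,0,0],0.5]

```text
clock: 14.5
position: [0.5494, 0.1663, 0.3656]
tool_rot: [-3.142, -0.0, -3.03]
force: [-0.4, 0.1, -3.0]
grip_width: 0.0108
finger_force: 39.0
```

```bash
python3 look4.py w4.png; python3 - <<'E'
from h import *
np.set_printoptions(precision=4,suppress=True)
s=bot.observe();T=[]
for n in('top','side'):
    p=bot.grab_frame(n)
    q=bot.mark_of('light_pad',p); r=bot.find_in('light_pad',p)
    if n=='side': save(p,'s4.png')
    if q: print(n,q[0]['at'],q[0]['p'],onz(p,q[0]['at'],0)); T.append(onz(p,q[0]['at'],0)[:2])
    if n=='top':
        g=(p['frame'].min(2)>150).astype(np.uint8); x,y,w,h=[int(v) for v in r[0]['rect']]
        k,lab,st,ce=cv2.connectedComponentsWithStats(g[y-5:y+h+5,x-5:x+w+5]); i=1+st[1:,4].argmax(); print('blob',st[i],onz(p,ce[i]+[x-5,y-5],.0105))
print(s['tool_rot'],s['position'])
E
```

```text
14.5 [0.549 0.166 0.366] [-3.142 -0.    -3.03 ] 0.010848292414750849 38.98667335510254
handle [319. 340.] 0.68 [0.576 0.168 0.165]
handle [113.  52.] 0.28 [0.463 0.077 0.165]
ball_center [310. 281.] 0.82 [0.547 0.161 0.165]
ball_center [321. 277.] 0.75 [0.545 0.165 0.165]
top [383.8, 283.6] 0.76 [ 0.4638 -0.2195  0.    ]
blob [   9    4   59   68 3566] [ 0.4649 -0.2237  0.0105]
side [372.9, 252.5] 0.56 [ 0.4673 -0.2074  0.    ]
[-3.1415 -0.0004 -3.0304] [0.5493 0.1663 0.3655]
```

>>> arm_command:
  deltas:
    - [[0.04,-0.12,0],[0,0,0],0.5]
    - [[0.08,-0.24,0],[0,0,0],0.5]
    - [[0.12,-0.36,0],[0,0,0],0.5]
    - [[0.16,-0.48,0],[0,0,0],0.5]
    - [[0.2,-0.6,0],[0,0,0],0.5]
    - [[0.24,-0.72,0],[0,0,0],0.5]
    - [[0.28,-0.84,0],[0,0,0],0.5]
    - [[0.32,-0.96,0],[0,0,0],0.5]
    - [[0.36,-1.08,0],[0,0,0],0.5]
    - [[0.4,-1.2,0],[0,0,0],0.5]
    - [[0.41,-1.2,0],[0,0,0],0.5]
    - [[0.41,-1.2,0],[0,0,0],0.5]
    - [[0.41,-1.2,0],[0,0,0],0.5]
    - [[0.41,-1.2,0],[0,0,0],0.5]
    - [[0.41,-1.2,0],[0,0,0],0.5]
    - [[0.41,-1.2,0],[0,0,0],0.5]
    - [[0.41,-1.2,0],[0,0,0],0.5]
    - [[0.41,-1.2,0],[0,0,0],0.5]
    - [[0.41,-1.2,0],[0,0,0],0.5]
    - [[0.41,-1.2,0],[0,0,0],0.5]

```text
clock: 17.0
position: [0.5071, -0.0266, 0.3657]
tool_rot: [-3.142, -0.0, -3.03]
force: [0.1, -0.2, -3.0]
grip_width: 0.0115
finger_force: 39.0
```

>>> arm_command:
  deltas:
    - [[0.41,-1.2,0],[0,0,0],0.5]
    - [[0.41,-1.2,0],[0,0,0],0.5]
    - [[0.41,-1.2,0],[0,0,0],0.5]
    - [[0.41,-1.2,0],[0,0,0],0.5]
    - [[0.41,-1.2,0],[0,0,0],0.5]
    - [[0.41,-1.2,0],[0,0,0],0.5]
    - [[0.41,-1.2,0],[0,0,0],0.5]
    - [[0.41,-1.2,0],[0,0,0],0.5]
    - [[0.41,-1.2,0],[0,0,0],0.5]
    - [[0.41,-1.2,0],[0,0,0],0.5]
    - [[0.4,-1.2,0],[0,0,0],0.5]
    - [[0.36,-1.08,0],[0,0,0],0.5]
    - [[0.32,-0.96,0],[0,0,0],0.5]
    - [[0.28,-0.84,0],[0,0,0],0.5]
    - [[0.24,-0.72,0],[0,0,0],0.5]
    - [[0.2,-0.6,0],[0,0,0],0.5]
    - [[0.16,-0.48,0],[0,0,0],0.5]
    - [[0.12,-0.36,0],[0,0,0],0.5]
    - [[0.08,-0.24,0],[0,0,0],0.5]
    - [[0.04,-0.12,0],[0,0,0],0.5]

```text
clock: 19.0
position: [0.4654, -0.2175, 0.3657]
tool_rot: [-3.142, 0.0, -3.03]
force: [0.2, 0.4, -2.7]
grip_width: 0.0115
finger_force: 39.0
```

>>> arm_command:
  deltas:
    - [[0,0,0.1],[0,0,0],0.5]
    - [[0,0,0.2],[0,0,0],0.5]
    - [[0,0,0.3],[0,0,0],0.5]
    - [[0,0,0.4],[0,0,0],0.5]
    - [[0,0,0.5],[0,0,0],0.5]
    - [[0,0,0.5],[0,0,0],0.5]
    - [[0,0,0.5],[0,0,0],0.5]
    - [[0,0,0.4],[0,0,0],0.5]
    - [[0,0,0.4],[0,0,0],0.5]
    - [[0,0,0.3],[0,0,0],0.5]
    - [[0,0,0.2],[0,0,0],0.5]
    - [[0,0,0.1],[0,0,0],0.5]
    - [[0,0,0],[0,0,0],0.5]
    - [[0,0,0],[0,0,0],0.5]
    - [[0,0,0],[0,0,0],0.5]
    - [[0,0,0],[0,0,0],0.5]
    - [[0,0,0],[0,0,0],0.5]

```text
clock: 20.7
position: [0.4654, -0.2174, 0.3268]
tool_rot: [-3.142, 0.0, -3.03]
force: [-0.4, 0.2, -3.2]
grip_width: 0.0112
finger_force: 39.0
```

```bash
python3 look4.py w5.png; python3 - <<'E'
from h import *
p=bot.grab_frame('side'); w=cv2.imread('pics/w5.png')[:,:,::-1]
c=cv2.resize(p['frame'][130:330,260:460],(420,420),interpolation=2)
cv2.imwrite('pics/c5.png',np.hstack([cv2.resize(w,(380,285)),np.zeros((285,2,3),np.uint8),cv2.resize(c,(285,285))])[:,:,::-1])
E
```

```text
20.7 [ 0.465 -0.217  0.327] [-3.142  0.    -3.03 ] 0.011221865359288572 39.00803625583649
handle [322. 343.] 0.9 [ 0.493 -0.214  0.126]
ball_center [309. 278.] 0.81 [ 0.461 -0.223  0.126]
```

View pics/c5.png

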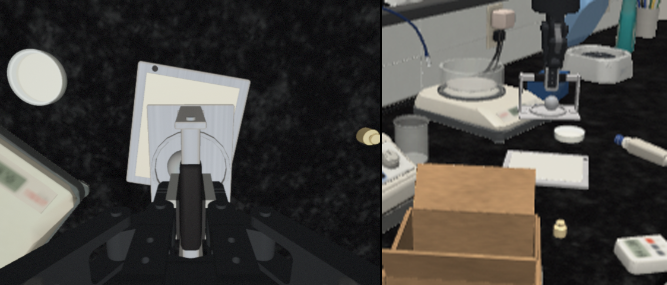

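The pictures show the tray level and held above the pad, with the ball in its ring (wrist crop at about (178,165)) and the bystanders where they were. I'm handing it in.

```bash
python3 -c "
from workcell import bot
print(bot.job_done())"
```

```text
the job is handed in; nothing more can be done
None
```

The job is handed in (no verdict came back): both flaps are folded back to about 2.1–2.2 rad, and the tray is held level and still about 10 cm above the middle of the pad with the ball in its pocket, bystanders untouched, at about 21 s of the 61 s allowed.

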